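# Feed a firing tray from the magazine to the furnace platform

## Task

Use the slide's upright black grip to push the bottom firing tray right out of the magazine onto its narrow tongue, then pull the slide fully back so that the rest of the stack drops down. Pick that tray up from the tongue and lay it flat and centred on the round stepped firing platform.

Things in the scene. Friction and masses are not known exactly. Their poses are not given: they have to be found in the camera images.
- magazine: Aluminium stack magazine fixed to the bench: a 62 mm square shaft, top 68 mm up, clear front and back, four equal trays on a bed 14 mm up. Origin: on the bench under the shaft's centre, z up. Trays leave to its own -x, onto a tongue at bed height from x = -33 to -112 mm, 34 mm wide (a tray overhangs 8 mm each side), with a 5 mm lip at its end. Slide: flat plate at +x, top 24 mm up, low guides.
- slide_grip (a point): Grip of the slide: upright black bar, 14 mm along the magazine's x, 20 mm along its y, top 71 mm above the bench; this point 55 mm up, at x = +136 mm, y = 0 of the magazine when fully back (the start). Moves 82 mm to the magazine's -x, stop to stop, 1.5 N friction, stays put. Full stroke leaves the tray's centre at about x = -75 mm. While forward it holds up the other trays.
- tray: The bottom tray of the stack, the one to feed: white ceramic, 50 x 50 x 12 mm, about 35 to 60 g, rows of small dark holes on top. Origin: centre of its underside; x, y along its sides, z up.
- next_tray: The same kind of tray, second from the bottom; it has to end on the magazine's bed as the new bottom tray. Origin: centre of its underside.
- platform: Round stepped firing platform fixed to the bench, steel foot 100 mm in diameter, white ceramic step above it 84 mm in diameter, and on top a round white plinth 48 mm in diameter that stands from 20 to 34 mm above the bench. The tray goes on the plinth and just overhangs it. Origin: on the bench, on its axis.
There are look-alikes about, which are no part of the job. Leave any purple look-alike of the platform alone.

How it is judged:
On the way:
1. the slide has pushed the bottom tray out of the magazine onto the tongue (x of tray in the frame of magazine below -0.058 m and z of tray in the frame of magazine below 0.02 m and x of slide_grip in the frame of magazine below 0.075 m), for 0.1 s.
At the end, for the whole second after the job is handed in: The fed tray rests at ease on the platform's plinth, flat (within 7 degrees) and its centre within 15 mm of the platform's axis; the slide is back within 12 mm of its rear stop; the next tray lies flat on the magazine's bed (underside within 3.5 mm of it), within 12 mm of the shaft's centre (horizontal distance between tray and platform below 0.015 m and z of tray in the frame of platform between 0.03 and 0.038 m and angle between each of tray, next_tray's own z axis and vertical below 0.12 rad and linear speed of tray below 0.01 m/s and x of slide_grip in the frame of magazine above 0.124 m and horizontal distance between next_tray and magazine below 0.012 m and z of next_tray in the frame of magazine below 0.0175 m); the robot touches nothing.
It also fails if it takes over 53 s, if anything falls off the work surface, if the arm or the gripper's body presses on something with over 40 N, if the wrist force passes 120 N, or if a joint passes its speed limit or range.

## Robot

A 7-joint arm with a two-finger parallel gripper is mounted at the origin on the work surface. World frame = base frame: x ahead of the robot, y to its left, z up, the work surface at z = 0. Lengths are in m, angles in rad, forces in N, time in s.
With the tool pointing down it reaches from about 0.425 to 0.875 m from the base axis. Payload 8.4 kg.
Tool frame: the origin (TCP) lies midway between the tips of the shut fingers; the grasp point (between the pads) lies 19 mm behind it; z points along the fingers, y is the line along which they close (so a half turn about z gives the same grasp; the last joint's range is limited). The gripper opens to 85 mm and grips with 20 to 120 N. Pads are 22 mm wide; open, the fingers measure 114 mm over their backs; the gripper's body (76 mm by 85 mm) begins 54 mm behind the grasp point. The pads swing forward as they close: fully open they stand 13 mm farther back than shut.
Start: joints at [1.157, 0.333, 0.04, 1.465, -0.013, 1.343, -0.059], TCP at [0.201, -0.618, 0.202] pointing down, gripper open.
Joint ranges: [-2.58, 2.58], [-0.38, 2.09], [-1.3, 1.39], [0.25, 2.4], [-1.5, 4.64], [0.08, 2.09], [-2.65, 2.65]. Speed limits (rad/s): [2.22, 2.22, 2.79, 2.79, 3.14, 3.14, 3.14].

## Interface

Orientations are given as a rotation vector (axis times angle).
In Python, from bench import ctrl gives the robot as it stands.
- The arm moves only by the tool move_arm, never from a script. Its argument "moves" is a list of rows, each a list of 6 numbers: the shift along the tool's x, y, z in cm, then the turn, a rotation vector about the tool's x, y, z in degrees. In form: [[dx, dy, dz, ax, ay, az], ...]. A call has exactly 8 rows; each row shifts and turns the commanded pose from where the row before left it, along the tool's axes as they then stand; what a row does not reach is not made up. A row lasts 1/8 s, in which the tool goes at most 62.5 mm and 10.7 degrees, less where a joint would pass 70% of its speed; a pose out of reach is approached as far as the arm can. A call is refused whole if a number of a shift passes 6.25 or a number of a turn 10.7, either way. A call with a gripper value outside its range is refused whole. "fingers" is the closure, from 0 (fully open) to 1 (shut), set as the call begins (left out, the last holds). The fingers move at their own pace and stop on an object; "newtons" is the grip in N (left out, the last holds). Time passes only in rows, so rows that do not move let the fingers close, or fill a call up. It gives the time, the measured TCP pose, the force, the opening and the grip force at its end, in the units of the state.
- ctrl.get_state(): the state, without advancing time (a new reading comes with each control period).
- ctrl.get_image(name): name is "side" or "top" or "wrist"; returns a dict with "img" (384x512x3 uint8, red, green, blue), "mtx" (3x3 intrinsics, pixels), "R" (3x3) and "t" (3): a world point X has camera coordinates R X + t; the wrist camera has in their place "mount" (4x4, takes a point from camera to tool coordinates, whose origin is the TCP and whose axes are the flange's). Camera axes: x right, y down, z forward; pixel columns grow to the right and rows downward; lengths in m; the calibration is good to about 2 mm. A picture is of the moment at which its call begins: read the wrist's pose just before it. There is no depth.
- ctrl.finish_job(): hands the job in; it is judged then, once.
The state is a dict: "time": time; "q": joint angles; "qd": joint speeds; "tau": joint torques, N m; "tool_pos": TCP position; "tcp_rot": TCP orientation; "wrist_force": force on the tool from outside, world axes, zero at the start; "torque": the same for the moment, N m; "opening": finger opening in m; "grasp_force": force on a finger pad.
Only numpy, scipy, OpenCV 4.12 (cv2) and the standard library are available. Lean on these libraries where they do the work, as an engineer would, in place of code of your own. Each camera call takes 0.05 s, during which the arm holds its last target. There are 200 camera calls.

## Working session

There is one attempt and no reset: what is moved stays moved. The work goes in short steps, Python scripts to look and compute and a tool call to move; the robot and the scene stay as the last step left them, time stands still between calls to the robot, and variables do not carry over. Pictures are saved under pics/ and viewed, at most 10 in all, crops included, and the job is handed in when it is done.

Besides the shell and the picture viewer there is one more tool, called by a JSON object that holds its "op" and its "data", one argument or row to a line. move_arm: Moves the arm, as the interface text tells. Its arguments: {"type":"object","properties":{"moves":{"type":"array","items":{"type":"array","items":{"type":"number"}}},"fingers":{"type":"number"},"newtons":{"type":"number"}},"required":["moves"]}

```bash
mkdir -p pics
cat > h.py <<'E'
import numpy as np, cv2
from scipy.spatial.transform import Rotation as Ro
from bench import ctrl
def snap(n):
    s=ctrl.get_state(); d=ctrl.get_image(n)
    if n=="wrist":
        T=np.eye(4);T[:3,:3]=Ro.from_rotvec(s["tcp_rot"]).as_matrix();T[:3,3]=s["tool_pos"]
        C=T@np.array(d["mount"]);R=C[:3,:3].T;t=-R@C[:3,3]
    else: R,t=np.array(d["R"]),np.array(d["t"])
    return d["img"],np.array(d["mtx"]),R,t,s
def ray(uv,K,R,t,z):
    uv=np.atleast_2d(uv).astype(float)
    d=(R.T@np.linalg.inv(K)@np.c_[uv,np.ones(len(uv))].T).T
    c=-R.T@t
    return c+d*((z-c[2])/d[:,2])[:,None]
def proj(X,K,R,t):
    p=(K@(R@np.atleast_2d(X).T+np.reshape(t,(3,1)))).T
    return p[:,:2]/p[:,2:]
E
python3 - <<'E'
from h import *
a=[]
for n in("top","side"):
    im,K,R,t,s=snap(n); np.savez(n+".npz",im=im,K=K,R=R,t=t); cv2.imwrite(f"pics/{n}0.png",cv2.resize(im[:,:,::-1],(768,576),interpolation=cv2.INTER_CUBIC)); print(n,K.tolist(),(-R.T@t).round(3),R[2].round(3))
print(s["tool_pos"],s["tcp_rot"],s["opening"],s["time"])
E
```

```text
top [[373.3376020468456, 0.0, 260.2893414415354], [0.0, 373.3376020468456, 187.33354626590946], [0.0, 0.0, 1.0]] [ 0.397 -0.073  0.9  ] [ 0.105  0.001 -0.994]
side [[493.0387150443517, 0.0, 245.52281590875916], [0.0, 493.0387150443517, 190.52607639454394], [0.0, 0.0, 1.0]] [-0.085  0.609  0.594] [ 0.55  -0.664 -0.507]
[ 0.20108398 -0.61758572  0.20152191] [-3.10121247e+00 -4.92207299e-01  5.48676449e-04] 0.08553077219832006 0.05
```

View pics/top0.png

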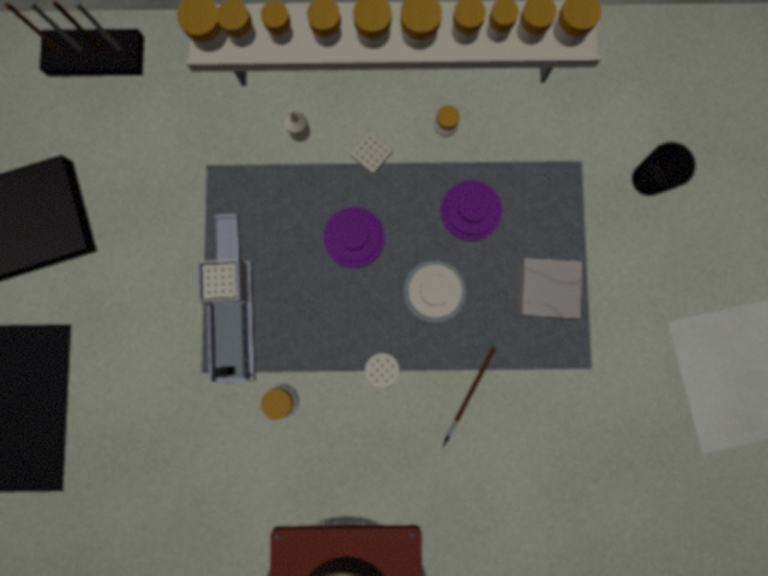

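View pics/side0.png

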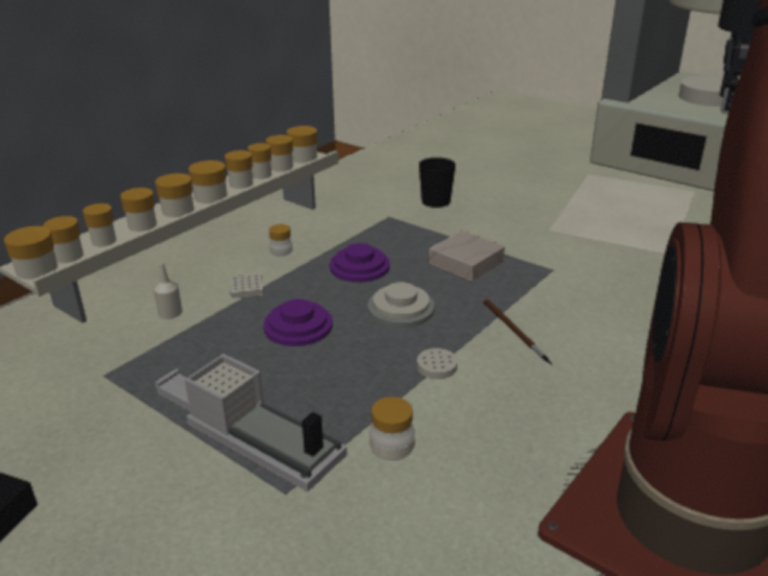

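The pictures show the magazine at top px (220,282), with its tongue toward +x world (228,215) and the grip at (226,371). The white platform is at (436,290), and there are two purple decoys.

Run:
```python
from h import *
D={n:np.load(n+".npz") for n in("top","side")}
def cam(n): d=D[n]; return d["K"],d["R"],d["t"]
im=D["top"]["im"]; c=cam("top")
def comp(mask,x0,y0,x1,y1):
    m=np.zeros(mask.shape,np.uint8); m[y0:y1,x0:x1]=mask[y0:y1,x0:x1]
    cs,_=cv2.findContours(m,cv2.RETR_EXTERNAL,cv2.CHAIN_APPROX_NONE); return max(cs,key=cv2.contourArea)
g=im.astype(int)
# platform: white (warm) step
m=(g.min(2)>130).astype(np.uint8)*255
k=comp(m,255,165,325,225); e=cv2.fitEllipse(k); print("step",e, ray(e[0],*c,0.020), "size mm",np.ptp(ray(k[:,0],*c,.02),0))
# tray top in magazine (z .014+.048=.062)
k=comp(m,125,165,170,210); r=cv2.minAreaRect(k); P=ray(cv2.boxPoints(r),*c,.062);print("tray",r,P[:,:2].round(4).tolist(),P.mean(0))
# grip
m=(g.max(2)<35).astype(np.uint8)*255
k=comp(m,135,235,170,258); r=cv2.minAreaRect(k); print("grip",r,ray(cv2.boxPoints(r),*c,.071)[:,:2].round(4).tolist())
im2=D["side"]["im"]; g2=im2.astype(int); c2=cam("side")
m=(g2.max(2)<40).astype(np.uint8)*255
k=comp(m,190,265,225,310); r=cv2.boundingRect(k); print("grip side",r, ray((r[0]+r[2]/2,r[1]+3),*c2,.071))
o=[cv2.resize(im[130:265,120:220],None,fx=4,fy=4,interpolation=cv2.INTER_CUBIC),cv2.resize(im2[225:335,95:240],(400,303),interpolation=cv2.INTER_CUBIC)]
h=np.zeros((540,800,3),np.uint8);h[:540,:400]=o[0];h[:303,400:]=o[1];cv2.imwrite("pics/crop.png",cv2.convertScaleAbs(h[:,:,::-1],alpha=1.5))
```

```text
Traceback (most recent call last):
ValueError: max() iterable argument is empty
```

```bash
cat > m.py <<'E'
from h import *
D={n:np.load(n+".npz") for n in("top","side")}
def cam(n): d=D[n]; return d["K"],d["R"],d["t"]
im=D["top"]["im"]; c=cam("top")
def comp(mask,x0,y0,x1,y1):
    m=np.zeros(mask.shape,np.uint8); m[y0:y1,x0:x1]=mask[y0:y1,x0:x1]
    m=cv2.morphologyEx(m,cv2.MORPH_CLOSE,np.ones((5,5)))
    cs,_=cv2.findContours(m,cv2.RETR_EXTERNAL,cv2.CHAIN_APPROX_NONE); return max(cs,key=cv2.contourArea)
g=im.astype(int)
for p in [(290,193),(275,193),(255,193),(147,188),(151,248),(152,155),(152,220)]: print(p,g[p[1],p[0]])
w=((g[:,:,0]>95)&(g[:,:,0]-g[:,:,2]>3)).astype(np.uint8)*255
k=comp(w,262,165,320,225); e=cv2.fitEllipse(k); print("step",e, ray(e[0],*c,0.020), "size",np.ptp(ray(k[:,0],*c,.02),0))
k=comp(w,128,168,166,206); r=cv2.minAreaRect(k); P=ray(cv2.boxPoints(r),*c,.062);print("tray",r,P[:,:2].round(4).tolist(),P.mean(0))
m=(g.max(2)<35).astype(np.uint8)*255
k=comp(m,135,235,170,258); r=cv2.minAreaRect(k); print("grip",r,ray(cv2.boxPoints(r),*c,.071)[:,:2].round(4).tolist())
im2=D["side"]["im"]; g2=im2.astype(int); c2=cam("side")
m=(g2.max(2)<40).astype(np.uint8)*255
k=comp(m,190,265,225,310); r=cv2.boundingRect(k); print("grip side",r, ray((r[0]+r[2]/2,r[1]+3),*c2,.071))
o=[cv2.resize(im[130:265,120:220],None,fx=4,fy=4,interpolation=cv2.INTER_CUBIC),cv2.resize(im2[225:335,95:240],(400,303),interpolation=cv2.INTER_CUBIC)]
h=np.zeros((540,800,3),np.uint8);h[:540,:400]=o[0];h[:303,400:]=o[1];cv2.imwrite("pics/crop.png",cv2.convertScaleAbs(h[:,:,::-1],alpha=1.5))
E
python3 m.py
```

```text
(290, 193) [139 135 125]
(275, 193) [140 135 126]
(255, 193) [66 68 72]
(147, 188) [135 131 122]
(151, 248) [12 15 18]
(152, 155) [111 114 124]
(152, 220) [87 93 98]
step ((289.6352844238281, 193.570556640625), (34.843536376953125, 34.99382019042969), 45.08564376831055) [[ 0.47469242 -0.14187226  0.02      ]] size [0.0832186  0.08302346 0.        ]
tray ((142.5, 186.5), (37.0, 29.0), 90.0) [[0.5331, 0.2272], [0.5324, 0.1613], [0.4483, 0.1597], [0.449, 0.2249]] [0.49071278 0.19326214 0.062     ]
grip ((148.9634246826172, 247.1707305908203), (4.306830406188965, 12.478763580322266), 83.6598129272461) [[0.3586, 0.1873], [0.3613, 0.1601], [0.352, 0.1589], [0.3493, 0.1861]]
grip side (201, 275, 15, 29) [[0.35525894 0.17643512 0.071     ]]
```

View pics/crop.png

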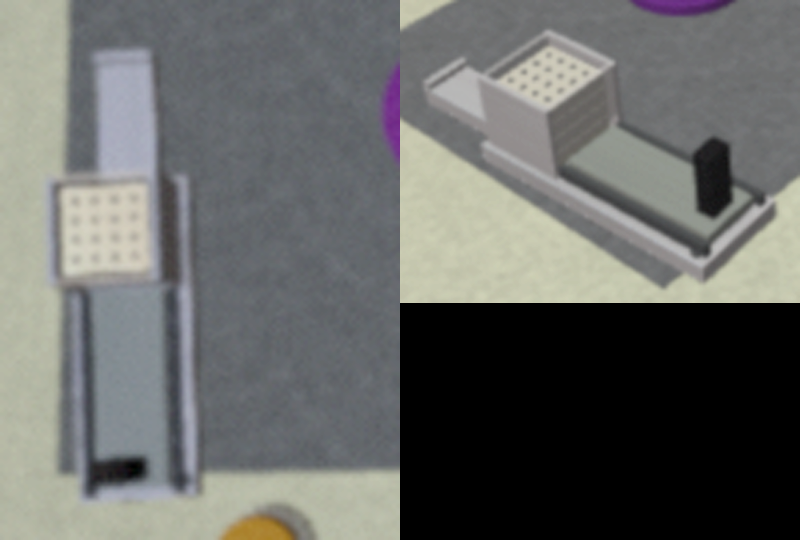

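The crop shows the tray top centred at (106,229), the grip top at about (110,469) and the tongue end at about (122,51). These are crop pixels (scale 4, offset (120,130)).

Run:
```python
from h import *
d=np.load("top.npz");c=d["K"],d["R"],d["t"]
f=lambda u,v,z:ray((120+u/4-.375,130+v/4-.375),*c,z)[0]
for n,a in dict(tray=(106,229,.062),shaft=(104,232,.068),grip=(110,468,.071),tongueL=(94,51,.019),tongueR=(152,50,.019),baseL=(82,497,.014),baseR=(199,493,.014)).items(): print(n,f(*a).round(4))
d=np.load("side.npz");c=d["K"],d["R"],d["t"]
s=145/400
f=lambda u,v,z:ray((95+(u-400)*s,225+v*s),*c,z)[0]
for n,a in dict(grip=(712,146,.071),shaft=(549,76,.068)).items(): print(n,f(*a).round(4))
from bench import ctrl
R0=Ro.from_rotvec(ctrl.get_state()["tcp_rot"]).as_matrix();print(R0.round(3))
```

```text
tray [0.4896 0.185  0.062 ]
shaft [0.4872 0.1843 0.068 ]
grip [0.3565 0.1772 0.071 ]
tongueL [0.602  0.2079 0.019 ]
tongueR [0.6022 0.173  0.019 ]
baseL [0.3371 0.2105 0.014 ]
baseR [0.3387 0.142  0.014 ]
grip [0.3559 0.1767 0.071 ]
shaft [0.4858 0.1882 0.068 ]
[[ 0.951  0.31  -0.001]
 [ 0.31  -0.951  0.001]
 [-0.    -0.001 -1.   ]]
```

{"op": "move_arm", "data": {
  "moves": [
    [5, 0, 0, 0, 0, 7.4],
    [5, 0, 0, 0, 0, 7.4],
    [3, -5, 0, 0, 0, 0],
    [3, -5, 0, 0, 0, 0],
    [3, -5, 0, 0, 0, 0],
    [3, -5, 0, 0, 0, 0],
    [3, -5, 0, 0, 0, 0],
    [3, -5, 0, 0, 0, 0]
  ],
  "fingers": 0,
  "newtons": 60
}}

```text
time: 1.1
tool_pos: [0.4612, -0.2818, 0.2023]
tcp_rot: [3.14, 0.089, -0.0]
wrist_force: [-0.0, 0.1, -0.6]
opening: 0.0857
grasp_force: 0.0
```

{"op": "move_arm", "data": {
  "moves": [
    [1.5, -5.5, 0, 0, 0, 0],
    [1.5, -5.5, 0, 0, 0, 0],
    [1.5, -5.5, 0, 0, 0, 0],
    [1.5, -5.5, 0, 0, 0, 0],
    [-1.5, -6, 0, 0, -5, 0],
    [-1.5, -6, 0, 0, -5, 0],
    [-1.5, -6, 0, 0, -5, 0],
    [-1.5, -6, 0, 0, -5, 0]
  ]
}}

```text
time: 2.1
tool_pos: [0.4347, 0.1772, 0.2104]
tcp_rot: [3.082, 0.086, -0.548]
wrist_force: [0.7, 0.8, 0.0]
opening: 0.0854
grasp_force: 0.0
```

Run:
```python
from h import *
im,K,R,t,s=snap("wrist"); np.savez("w1.npz",im=im,K=K,R=R,t=t); cv2.imwrite("pics/w1.png",cv2.convertScaleAbs(im[:,:,::-1],alpha=1.3)); print(s["q"],s["tool_pos"],Ro.from_rotvec(s["tcp_rot"]).as_matrix().round(3).tolist())
print(proj([[.356,.177,.071],[.49,.186,.068],[.565,.19,.014]],K,R,t))
```

```text
[ 0.08108876  0.2909249  -0.57007078  1.59270902  0.00919339  1.62325941
 -2.01066014] [0.4347459  0.17716577 0.21036504] [[0.937, 0.056, -0.344], [0.052, -0.998, -0.02], [-0.345, 0.001, -0.939]]
[[245.75522084 184.01033701]
 [243.0235108   54.5970223 ]
 [243.26015068 -56.86022199]]
```

View pics/w1.png

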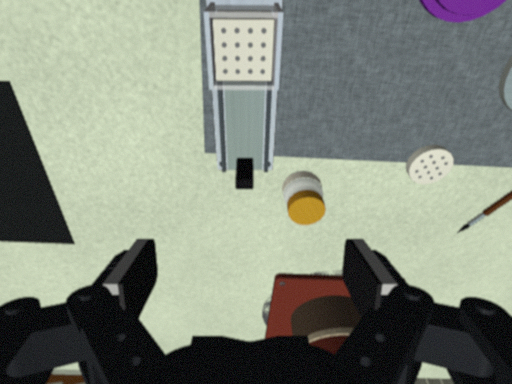

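The grip top is at (244.5,182), the shaft top centre at about (244.5,50), and the rails converge evenly.

Run:
```python
from h import *
d=np.load("w1.npz");c=d["K"],d["R"],d["t"];im=d["im"].astype(int)
m=((im.max(2)<40)*255).astype(np.uint8);m[:150]=0;m[195:]=0;m[:,:225]=0;m[:,265:]=0
x,y,w,h=cv2.boundingRect(m);print(x,y,w,h)
rows=[(v,np.flatnonzero(m[v])[[0,-1]]) for v in range(y,y+h,4)];print(rows)
print("grip near top edge",ray([(x,y+h-1),(x+w-1,y+h-1)],*c,.071))
w_=(((im[:,:,0]-im[:,:,2])>3)&(im[:,:,0]>110)).astype(np.uint8)*255
w_[:14]=0;w_[86:]=0;w_[:,:212]=0;w_[:,278:]=0
w_=cv2.morphologyEx(w_,cv2.MORPH_CLOSE,np.ones((7,7)))
k=max(cv2.findContours(w_,0,1)[0],key=cv2.contourArea);q=cv2.approxPolyDP(k,6,True)[:,0];print(q.tolist());P=ray(q,*c,.062);print(P[:,:2].round(4).tolist(),P.mean(0))
print(ray([(216,95),(277,95),(222,168),(270,168)],*c,.02).round(4))
```

```text
236 159 17 29
[(159, array([238, 251])), (163, array([237, 251])), (167, array([237, 252])), (171, array([237, 251])), (175, array([237, 251])), (179, array([237, 251])), (183, array([237, 251])), (187, array([237, 251]))]
grip near top edge [[0.35129397 0.187489   0.071     ]
 [0.35228483 0.1699505  0.071     ]]
[[213, 19], [216, 79], [270, 80], [273, 19]]
[[0.5146, 0.2115], [0.466, 0.2094], [0.4679, 0.1607], [0.5173, 0.163]] [0.49144636 0.18616676 0.062     ]
[[0.4345 0.2131 0.02  ]
 [0.4382 0.1482 0.02  ]
 [0.3409 0.2063 0.02  ]
 [0.3443 0.1467 0.02  ]]
```

{"op": "move_arm", "data": {
  "moves": [
    [-0.4, -0.1, 2.5, 0, 0, 0],
    [-0.4, -0.1, 2.5, 0, 0, 0],
    [-0.4, -0.1, 2.5, 0, 0, 0],
    [-0.4, -0.1, 2.5, 0, 0, 0],
    [-0.4, -0.1, 2.5, 0, 0, 0],
    [0, -0.1, 2.5, 0, 0, 0],
    [0, 0, 2.0, 0, 0, 0],
    [0, 0, 1.9, 0, 0, 0]
  ],
  "fingers": 0.4
}}

```text
time: 3.15
tool_pos: [0.3514, 0.1767, 0.0386]
tcp_rot: [3.083, 0.087, -0.544]
wrist_force: [0.3, -0.7, -0.2]
opening: 0.0514
grasp_force: 0.0
```

{"op": "move_arm", "data": {
  "moves": [
    [0, 0, 0, 0, 0, 0],
    [0, 0, 0, 0, 0, 0],
    [0, 0, 0, 0, 0, 0],
    [0, 0, 0, 0, 0, 0],
    [0, 0, 0, 0, 0, 0],
    [0, 0, 0, 0, 0, 0],
    [0, 0, 0, 0, 0, 0],
    [0, 0, 0, 0, 0, 0]
  ],
  "fingers": 1,
  "newtons": 60
}}

```text
time: 4.15
tool_pos: [0.3524, 0.1784, 0.0403]
tcp_rot: [3.085, 0.088, -0.542]
wrist_force: [-1.0, 5.2, -1.1]
opening: 0.0132
grasp_force: 58.6
```

{"op": "move_arm", "data": {
  "moves": [
    [0.94, 0.01, -0.345, 0, 0, 0],
    [0.94, 0.01, -0.345, 0, 0, 0],
    [0.94, 0.01, -0.345, 0, 0, 0],
    [0.94, 0.01, -0.345, 0, 0, 0],
    [0.94, 0.01, -0.345, 0, 0, 0],
    [0.94, 0.01, -0.345, 0, 0, 0],
    [0.94, 0.01, -0.345, 0, 0, 0],
    [0.94, 0.01, -0.345, 0, 0, 0]
  ]
}}

```text
time: 5.15
tool_pos: [0.432, 0.1824, 0.0404]
tcp_rot: [3.085, 0.089, -0.544]
wrist_force: [-3.2, 5.5, -1.6]
opening: 0.0128
grasp_force: 58.6
```

Run:
```python
from h import *
a,K,R,t,s=snap("top"); b,*_=snap("side"); print(s["tool_pos"],s["wrist_force"],s["grasp_force"])
h=np.zeros((540,800,3),np.uint8);h[:540,:400]=cv2.resize(a[130:265,120:220],None,fx=4,fy=4,interpolation=cv2.INTER_CUBIC);h[:303,400:]=cv2.resize(b[225:335,95:240],(400,303),interpolation=cv2.INTER_CUBIC);cv2.imwrite("pics/p2.png",cv2.convertScaleAbs(h[:,:,::-1],alpha=1.5))
```

```text
[0.43196962 0.18235614 0.04035718] [-3.15305495  5.5239948  -1.58310853] 58.590386509895325
```

View pics/p2.png

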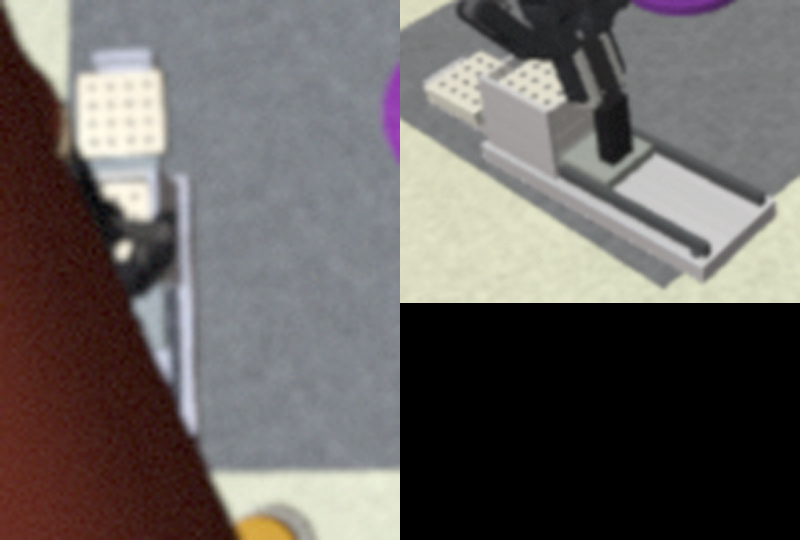

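The tray is fully out on the tongue, at crop (121,113), and the slide is near its stop. I'll nudge it home, then pull back.

{"op": "move_arm", "data": {
  "moves": [
    [0.25, 0, -0.1, 0, 0, 0],
    [0, 0, 0, 0, 0, 0],
    [-0.94, -0.01, 0.345, 0, 0, 0],
    [-0.94, -0.01, 0.345, 0, 0, 0],
    [-0.94, -0.01, 0.345, 0, 0, 0],
    [-0.94, -0.01, 0.345, 0, 0, 0],
    [-0.94, -0.01, 0.345, 0, 0, 0],
    [-0.94, -0.01, 0.345, 0, 0, 0]
  ]
}}

```text
time: 6.25
tool_pos: [0.3758, 0.1796, 0.0404]
tcp_rot: [3.086, 0.088, -0.539]
wrist_force: [2.3, 5.9, -3.0]
opening: 0.0129
grasp_force: 59.5
```

{"op": "move_arm", "data": {
  "moves": [
    [-0.94, -0.01, 0.345, 0, 0, 0],
    [-0.94, -0.01, 0.345, 0, 0, 0],
    [-0.4, 0, 0.14, 0, 0, 0],
    [0, 0, 0, 0, 0, 0],
    [0, 0, 0, 0, 0, 0],
    [0, 0, 0, 0, 0, 0],
    [0, 0, 0, 0, 0, 0],
    [0, 0, 0, 0, 0, 0]
  ]
}}

```text
time: 7.25
tool_pos: [0.3521, 0.1784, 0.0404]
tcp_rot: [3.086, 0.087, -0.539]
wrist_force: [2.1, 5.1, -3.2]
opening: 0.013
grasp_force: 59.4
```

{"op": "move_arm", "data": {
  "moves": [
    [0, 0, 0, 0, 0, 0],
    [0, 0, 0, 0, 0, 0],
    [0, 0, -1.5, 0, 0, 0],
    [0, 0, -2.5, 0, 0, 0],
    [0, 0, -2.5, 0, 0, 0],
    [0, 0, -2.5, 0, 0, 0],
    [0, 0, -3, 0, 0, 0],
    [0, 0, -3, 0, 0, 0]
  ],
  "fingers": 0.3
}}

```text
time: 8.25
tool_pos: [0.4022, 0.1796, 0.1826]
tcp_rot: [3.083, 0.087, -0.542]
wrist_force: [-0.1, 0.3, 0.1]
opening: 0.0598
grasp_force: 0.0
```

{"op": "move_arm", "data": {
  "moves": [
    [3, 0, -0.7, 0, 5, 0],
    [3, 0, -0.7, 0, 5, 0],
    [3, 0, -0.7, 0, 5, 0],
    [3, 0, -0.7, 0, 5, 0.3],
    [0, 0, 0, 0, 0, 0.3],
    [0, 0, 0, 0, 0, 0],
    [0, 0, 0, 0, 0, 0],
    [0, 0, 0, 0, 0, 0]
  ],
  "fingers": 0
}}

```text
time: 9.25
tool_pos: [0.5237, 0.1866, 0.1817]
tcp_rot: [3.14, 0.072, -0.002]
wrist_force: [0.3, 0.3, 0.6]
opening: 0.0855
grasp_force: 0.0
```

Run:
```python
from h import *
im,K,R,t,s=snap("wrist"); np.savez("w2.npz",im=im,K=K,R=R,t=t); cv2.imwrite("pics/w2.png",cv2.convertScaleAbs(im[:,:,::-1],alpha=1.3)); print(s["tool_pos"],s["time"],Ro.from_rotvec(s["tcp_rot"]).as_matrix().round(3).tolist())
print(proj([[.3565,.179,.071],[.4914,.1862,.05],[.566,.19,.026]],K,R,t))
```

```text
[0.5236731  0.18657894 0.18170293] 9.25 [[0.999, 0.046, -0.001], [0.046, -0.999, -0.0], [-0.001, 0.0, -1.0]]
[[249.60703006 322.99975403]
 [248.7344962  198.03118305]
 [248.43160648 121.10514094]]
```

View pics/w2.png

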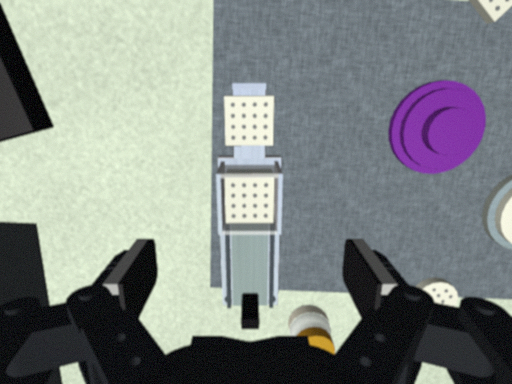

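The tray is at (249,121), as predicted. The slide is back and the stack has dropped, so I'll grasp.

{"op": "move_arm", "data": {
  "moves": [
    [2.3, -0.1, 3, 0, 0, 0],
    [2.2, 0, 3, 0, 0, 0],
    [0, 0, 3, 0, 0, 0],
    [0, 0, 3, 0, 0, 0],
    [0, 0, 2.5, 0, 0, 0],
    [0, 0, 2, 0, 0, 0],
    [0, 0, 1.2, 0, 0, 0],
    [0, 0, 0, 0, 0, 0]
  ]
}}

```text
time: 10.3
tool_pos: [0.5686, 0.1896, 0.0044]
tcp_rot: [3.14, 0.072, -0.002]
wrist_force: [-0.8, -0.5, -0.4]
opening: 0.0853
grasp_force: 0.0
```

{"op": "move_arm", "data": {
  "moves": [
    [0, 0, 0, 0, 0, 0],
    [0, 0, 0, 0, 0, 0],
    [0, 0, 0, 0, 0, 0],
    [0, 0, 0, 0, 0, 0],
    [0, 0, 0, 0, 0, 0],
    [0, 0, 0, 0, 0, 0],
    [0, 0, 0, 0, 0, 0],
    [0, 0, 0, 0, 0, 0]
  ],
  "fingers": 1,
  "newtons": 30
}}

```text
time: 11.3
tool_pos: [0.5689, 0.1897, 0.0049]
tcp_rot: [3.141, 0.072, -0.0]
wrist_force: [-0.6, 0.1, 0.1]
opening: 0.0
grasp_force: 0.0
```

Run:
```python
from h import *
a,K,R,t,s=snap("side");w,*_=snap("wrist")
h=np.zeros((384,800,3),np.uint8);h[:303,:400]=cv2.resize(a[205:315,65:210],(400,303),interpolation=cv2.INTER_CUBIC);h[:300,400:]=cv2.resize(w,(400,300));cv2.imwrite("pics/p3.png",cv2.convertScaleAbs(h[:,:,::-1],alpha=1.5));print(s["opening"],s["tool_pos"],s["wrist_force"],s["grasp_force"])
```

```text
3.6242698930957506e-05 [0.56888417 0.18967984 0.00486813] [-0.6167447   0.12733505  0.05069451] 0.0
```

View pics/p3.png

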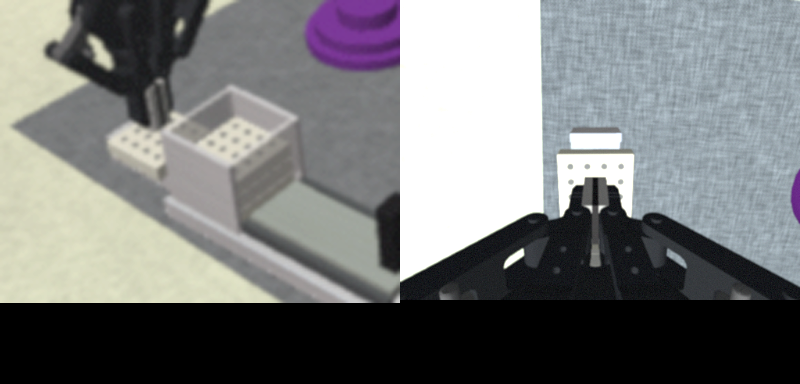

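Run:
```python
from h import *
w,K,R,t,s=snap("wrist");p=s["tool_pos"]
d=np.load("side.npz");c=d["K"],d["R"],d["t"]
for z in(0,.01,.02,.03,.04):
    P=p+[0,0,z]; u=proj(P,K,R,t)[0];v=proj(P,*c)[0]
    print(z,"wristcrop",(400+u[0]/1.28,u[1]/1.28),"sidecrop",((v[0]-65)*400/145,(v[1]-205)*400/145))
a,*_=snap("side");h=cv2.resize(a[215:270,85:160],(800,586),interpolation=cv2.INTER_CUBIC);cv2.imwrite("pics/p4.png",cv2.convertScaleAbs(h[:,:,::-1],alpha=1.5))
```

```text
0 wristcrop (np.float64(595.3816962433041), np.float64(172.32296425742385)) sidecrop (np.float64(160.0528293048873), np.float64(159.91552737729842))
0.01 wristcrop (np.float64(595.4046248636938), np.float64(177.89499253339753)) sidecrop (np.float64(157.94928011718935), np.float64(148.41900601253218))
0.02 wristcrop (np.float64(595.4301664386529), np.float64(184.10201133635132)) sidecrop (np.float64(155.82271646351407), np.float64(136.79670375262236))
0.03 wristcrop (np.float64(595.4587946167611), np.float64(191.05912498718195)) sidecrop (np.float64(153.6727585720961), np.float64(125.04654503202495))
0.04 wristcrop (np.float64(595.4911048857966), np.float64(198.91104671686537)) sidecrop (np.float64(151.4990182692488), np.float64(113.1664083662001))
```

View pics/p4.png

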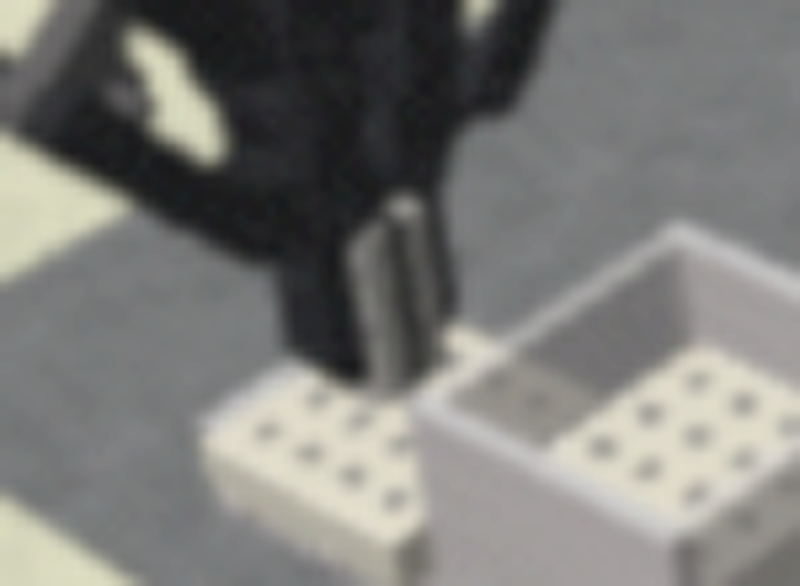

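The shut fingertips sit about 27 mm above the reported TCP, just over the tray at p4 (390,390), and the tray hasn't been disturbed. I'll open, shift outward and go about 2.2 cm deeper.

{"op": "move_arm", "data": {
  "moves": [
    [0, 0, 0, 0, 0, 0],
    [0, 0, 0, 0, 0, 0],
    [0.4, 0, 0, 0, 0, 0],
    [0.4, 0, 0, 0, 0, 0],
    [0, 0, 0, 0, 0, 0],
    [0, 0, 0, 0, 0, 0],
    [0, 0, 0.8, 0, 0, 0],
    [0, 0, 0.8, 0, 0, 0]
  ],
  "fingers": 0
}}

```text
time: 12.5
tool_pos: [0.5767, 0.19, -0.0118]
tcp_rot: [3.14, 0.072, -0.0]
wrist_force: [-0.1, -1.4, 0.4]
opening: 0.0856
grasp_force: 0.0
```

{"op": "move_arm", "data": {
  "moves": [
    [0, 0, 0.5, 0, 0, 0],
    [0, 0, 0, 0, 0, 0],
    [0, 0, 0, 0, 0, 0],
    [0, 0, 0, 0, 0, 0],
    [0, 0, 0, 0, 0, 0],
    [0, 0, 0, 0, 0, 0],
    [0, 0, 0, 0, 0, 0],
    [0, 0, 0, 0, 0, 0]
  ]
}}

```text
time: 13.5
tool_pos: [0.5769, 0.1901, -0.0161]
tcp_rot: [3.141, 0.072, 0.0]
wrist_force: [-0.5, -0.4, -0.1]
opening: 0.0853
grasp_force: 0.0
```

{"op": "move_arm", "data": {
  "moves": [
    [0, 0, 0, 0, 0, 0],
    [0, 0, 0, 0, 0, 0],
    [0, 0, 0, 0, 0, 0],
    [0, 0, 0, 0, 0, 0],
    [0, 0, 0, 0, 0, 0],
    [0, 0, 0, 0, 0, 0],
    [0, 0, 0, 0, 0, 0],
    [0, 0, 0, 0, 0, 0]
  ],
  "fingers": 1,
  "newtons": 30
}}

```text
time: 14.5
tool_pos: [0.5771, 0.1902, -0.0159]
tcp_rot: [3.141, 0.072, 0.001]
wrist_force: [-0.5, -0.1, 3.8]
opening: 0.0494
grasp_force: 31.6
```

{"op": "move_arm", "data": {
  "moves": [
    [0, 0, -0.5, 0, 0, 0],
    [0, 0, -1.5, 0, 0, 0],
    [0, 0, -2.5, 0, 0, 0],
    [0, 0, -2.5, 0, 0, 0],
    [0, 0, -2.5, 0, 0, 0],
    [0, 0, -2.5, 0, 0, 0],
    [-1, 3, 0, 0, 0, 0],
    [-1, 4, 0, 0, 0, 0]
  ]
}}

```text
time: 15.5
tool_pos: [0.5599, 0.1197, 0.1052]
tcp_rot: [-3.14, -0.076, -0.002]
wrist_force: [0.9, -0.7, -1.1]
opening: 0.0488
grasp_force: 31.2
```

{"op": "move_arm", "data": {
  "moves": [
    [-1.5, 4, 0, 0, 0, 0],
    [-1.5, 4, 0, 0, 0, 0],
    [-1.5, 4, 0, 0, 0, 0],
    [-1.5, 4, 0, 0, 0, 0],
    [-1.5, 4, 0, 0, 0, 0],
    [-1.2, 3, 0, 0, 0, 0],
    [0, 2.7, 0, 0, 0, 0],
    [0, 0, 0, 0, 0, 0]
  ]
}}

```text
time: 16.5
tool_pos: [0.4848, -0.1437, 0.1048]
tcp_rot: [3.14, 0.067, 0.001]
wrist_force: [-0.1, 1.3, -0.2]
opening: 0.0494
grasp_force: 31.2
```

Run:
```python
from h import *
w,K,R,t,s=snap("wrist");p=s["tool_pos"];RR=Ro.from_rotvec(s["tcp_rot"]).as_matrix();print(p,RR.round(3).tolist(),s["opening"],s["grasp_force"])
b,*_=snap("side"); 
print(proj([[.4747,-.1419,.034],p+RR@[-.011,0,-.018-.024]],K,R,t))
h=np.zeros((384,800,3),np.uint8);h[:300,:400]=cv2.resize(w,(400,300));h[:303,400:]=cv2.resize(b[135:245,200:345],(400,303),interpolation=cv2.INTER_CUBIC);cv2.imwrite("pics/p5.png",cv2.convertScaleAbs(h[:,:,::-1],alpha=1.5))
np.savez("w3.npz",im=w,K=K,R=R,t=t)
```

```text
[ 0.48481418 -0.14365434  0.10479401] [[0.999, 0.042, 0.001], [0.042, -0.999, -0.001], [0.001, 0.001, -1.0]] 0.04938820960938868 31.214327216148376
[[247.18062661 197.25458942]
 [250.1966973  277.49569555]]
```

View pics/p5.png

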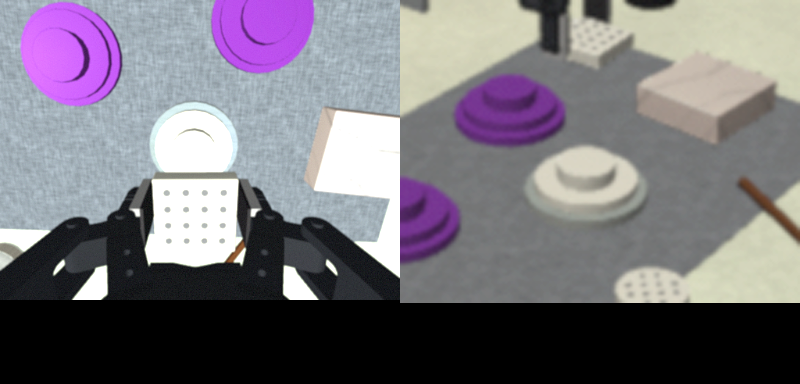

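The tray is gripped flat, with its centre at about (250,276), matching the prediction. The platform foot is centred at about (249,187). I'll check that against the earlier fix.

Run:
```python
from h import *
d=np.load("w3.npz");c=d["K"],d["R"],d["t"];im=d["im"].astype(int)
print(ray((249,187),*c,.01))
m=((im[:,:,0]-im[:,:,2]>2)&(im.min(2)>120)).astype(np.uint8)*255;m[:130]=0;m[212:]=0;m[:,:195]=0;m[:,306:]=0
k=max(cv2.findContours(m,0,1)[0],key=cv2.contourArea)[:,0];k=k[k[:,1]<205];P=ray(k,*c,.02)[:,:2]
A=np.c_[2*P,np.ones(len(P))];x=np.linalg.lstsq(A,(P**2).sum(1),rcond=None)[0];print(x[:2],np.sqrt(x[2]+x[:2]@x[:2]),len(P))
```

```text
[[ 0.47601499 -0.14330217  0.01      ]]
[ 0.47686246 -0.14210791] 0.04130601470191603 168
```

{"op": "move_arm", "data": {
  "moves": [
    [0.2, -0.15, 2, 0, 0, 0],
    [0, 0, 2, 0, 0, 0],
    [0, 0, 2, 0, 0, 0],
    [0, 0, 1.5, 0, 0, 0],
    [0, 0, 1, 0, 0, 0],
    [0, 0, 0.7, 0, 0, 0],
    [0, 0, 0.4, 0, 0, 0],
    [0, 0, 0.3, 0, 0, 0]
  ]
}}

```text
time: 17.6
tool_pos: [0.4872, -0.14, 0.0051]
tcp_rot: [3.14, 0.072, 0.001]
wrist_force: [0.2, 0.2, -0.5]
opening: 0.0491
grasp_force: 31.2
```

{"op": "move_arm", "data": {
  "moves": [
    [0, 0, 0.05, 0, 0, 0],
    [0, 0, 0, 0, 0, 0],
    [0, 0, 0, 0, 0, 0],
    [0, 0, 0, 0, 0, 0],
    [0, 0, 0, 0, 0, 0],
    [0, 0, 0, 0, 0, 0],
    [0, 0, 0, 0, 0, 0],
    [0, 0, 0, 0, 0, 0]
  ]
}}

```text
time: 18.6
tool_pos: [0.487, -0.1399, 0.0045]
tcp_rot: [3.141, 0.072, -0.0]
wrist_force: [-0.6, -0.0, -0.8]
opening: 0.0489
grasp_force: 31.2
```

{"op": "move_arm", "data": {
  "moves": [
    [0, 0.2, 0, 0, 0, 0],
    [0, 0, 0.1, 0, 0, 0],
    [0, 0, 0.05, 0, 0, 0],
    [0, 0, 0, 0, 0, 0],
    [0, 0, 0, 0, 0, 0],
    [0, 0, 0, 0, 0, 0],
    [0, 0, 0, 0, 0, 0],
    [0, 0, 0, 0, 0, 0]
  ]
}}

```text
time: 19.6
tool_pos: [0.4872, -0.1423, 0.004]
tcp_rot: [3.14, 0.072, 0.0]
wrist_force: [-4.4, 0.3, 12.2]
opening: 0.0491
grasp_force: 32.6
```

Contact is made, so I'll release and retreat upward.

{"op": "move_arm", "data": {
  "moves": [
    [0, 0, -0.1, 0, 0, 0],
    [0, 0, 0, 0, 0, 0],
    [0, 0, 0, 0, 0, 0],
    [0, 0, 0, 0, 0, 0],
    [0, 0, 0, 0, 0, 0],
    [0, 0, 0, 0, 0, 0],
    [0, 0, 0, 0, 0, 0],
    [0, 0, 0, 0, 0, 0]
  ],
  "fingers": 0
}}

```text
time: 20.6
tool_pos: [0.4871, -0.1419, 0.004]
tcp_rot: [3.141, 0.072, 0.0]
wrist_force: [-0.6, -0.7, 0.8]
opening: 0.0855
grasp_force: 0.0
```

{"op": "move_arm", "data": {
  "moves": [
    [0, 0, -1.5, 0, 0, 0],
    [0, 0, -2.5, 0, 0, 0],
    [0, 0, -2.5, 0, 0, 0],
    [0, 0, -2.5, 0, 0, 0],
    [0, 0, -3, 0, 0, 0],
    [0, 0, -3, 0, 0, 0],
    [0, 0, -2, 0, 0, 0],
    [0, 0, 0, 0, 0, 0]
  ]
}}

```text
time: 21.6
tool_pos: [0.4882, -0.142, 0.1764]
tcp_rot: [3.139, 0.072, 0.006]
wrist_force: [-0.1, -0.8, -0.7]
opening: 0.0856
grasp_force: 0.0
```

Run:
```python
from h import *
w,K,R,t,s=snap("wrist");b,K2,R2,t2,_=snap("side")
im=w.astype(int);print(s["tool_pos"],s["time"])
print(proj([.4757,-.1424,.046],K,R,t))
h=np.zeros((420,800,3),np.uint8);h[:300,:400]=cv2.resize(w,(400,300));h[:415,400:]=cv2.resize(b[165:335,75:300],(400,415)[0:2],interpolation=cv2.INTER_CUBIC);cv2.imwrite("pics/p6.png",cv2.convertScaleAbs(h[:,:,::-1],alpha=1.4))
```

```text
[ 0.48820765 -0.1420196   0.17638459] 21.6
[[249.46175802 180.35608886]]
```

View pics/p6.png

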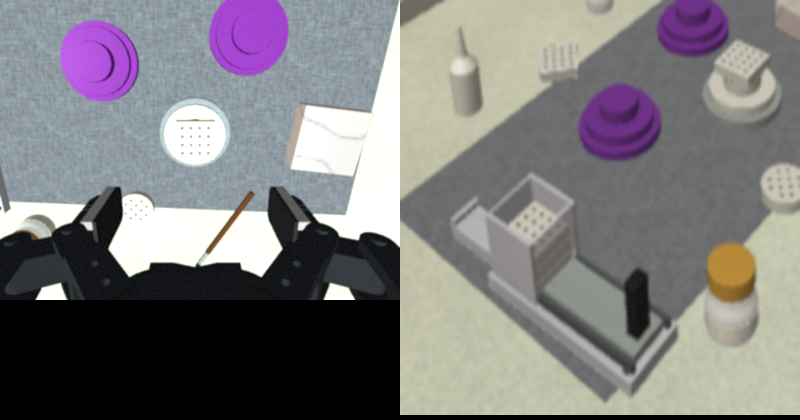

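```bash
python3 -c "
from bench import ctrl
print(ctrl.finish_job())"
```

```text
the job is handed in; nothing more can be done
None
```

The job is handed in, with no verdict shown: in the last pictures the fed tray lies flat and centred on the white platform (about 1–2 mm off), the slide is back at its start position, and the rest of the stack has dropped in the magazine.

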